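# Mix the blue bottle on the tilted touch mixer

### The job

Pick up the dark-blue bottle with the white cap and press its base squarely and centrally down onto the tilted rubber pad of the white bench mixer, until the sprung pad is fully depressed; do not ram it against its stop, and keep it fully down with the bottle alone for about two seconds. Then let the pad spring back and set the bottle down (do not drop it) upright in the middle of the round cork coaster and let go. Leave the two small glue bottles where they stand.

Things in the scene. Friction and masses are not known exactly. Their poses are not given: they have to be found in the camera images.
- bottle_center (a point): Centre (half-way up) of the loose dark-blue bottle with white ribbed screw cap, 81 mm tall, 0.05 to 0.1 kg, standing upright on the table. Body below the cap is oval-rectangular, 30 mm along its x by 42 mm along its y, from the base to 65 mm up; the cap above it is 24 mm across. z runs from base to cap; the base is 40.5 mm below this point.
- mixer: White bench mixer, fixed to the table, base 120 x 116 mm and 46 mm high, with two aluminium cheeks (110 mm over their screws, 96 mm high) that carry the grey cylindrical head. Origin under the middle of the base, z up; the head leans to its -x side.
- mixer_axis (a point): On the pivot of the mixer's head, midway between the cheeks, 80 mm above the table. Its z is the axis of head and pad: out of the pad's face, up and leaning 23 to 32 degrees to the mixer's -x side. The flat black rubber pad (74 mm across, orange band) is centred on and square to it; its face at rest is 60 to 84 mm from this point along z (set by a brass collar, not reported: feel for it).
- mixer_head (a joint): Lean of the mixer's head from vertical towards the mixer's -x side (rad), 0.40 to 0.56; stiff friction pivot, stays where it is.
- mixer_pad (a joint): How far the pad is pressed down along the head's axis (m): 0 at rest, 0.012 fully depressed against its hard stop. Spring: about 3 N at the start of travel rising to about 10 N at the stop; it springs back when released.
- coaster_top (a point): Centre of the upper face of the round cork coaster, 110 mm across, 5 mm thick, fixed flat on the table; z up.
- coaster: The same cork coaster; origin at the centre of its underside.
- bottle: The same dark-blue bottle; origin at the centre of its base, z towards the cap.
- glue_red_center (a point): Centre of the small black glue bottle with red side grips and a black cap, 83 mm tall, 23 x 32 mm, standing loose; a bystander to leave alone.
- glue_blue_center (a point): Centre of the small black glue bottle with blue side grips and a bare white nozzle, 83 mm tall, 23 x 32 mm, standing loose; a bystander to leave alone.
Things that resemble listed ones, but are neither listed nor needed, are in the scene too. What is shaped like the bottle but yellow is not meant.

How it is judged:
By the outcome, as a careful person would: the job done as asked, in the order asked, and still so for the second after the job is handed in, with the robot touching nothing.
It also fails if it takes over 58 s, if anything falls off the work surface, if the arm or the gripper's body presses on something with over 40 N, if the wrist force passes 120 N, or if a joint passes its speed limit or range.

### The arm

A 6-joint arm with a two-finger parallel gripper is mounted at the origin on a cart in front of the work surface, level with it; the furniture and walls round the work are solid. World frame = base frame: x ahead of the robot, y to its left, z up, the work surface at z = 0. Lengths are in mm, angles in degrees, forces in N, time in s.
With the tool pointing down it reaches from about 400 to 925 mm from the base axis. Payload 12.5 kg.
Tool frame: the origin (TCP) lies on the centre line of the jaws, within the pads' length; the fingertips stand ahead of it and the grasp point (between the pads) lies 8 mm behind it (bot.nose_length is the y of the fingertips in the tool frame, in mm); y points along the fingers, x is the direction in which the jaws open and shut, and the axes are right-handed (so a half turn about y gives the same grasp; the last joint's range is limited). The gripper opens to 95 mm and grips with 3 to 60 N. Pads are 20 mm wide; open, the fingers measure 119 mm over their backs; the gripper's body (75 mm by 180 mm) begins 59 mm behind the grasp point.
Start: joints at [60.413, 28.126, 89.318, -0, 62.55, -6.05], TCP at [249.575, 573.025, 225.661] pointing down, gripper open.
Joint ranges: [-177.58, 177.58], [-47.91, 125.51], [2.72, 160], [-65.01, 245.01], [3.68, 167.84], [-153.87, 153.87]. Speed limits (degrees/s): [127.2, 127.2, 159.86, 180, 180, 180].

### API

Orientations are given as [roll, pitch, yaw] about the fixed x, y, z axes, in that order (R = Rz(yaw) Ry(pitch) Rx(roll)).
In Python, from station import bot gives the robot as it stands.
- The arm moves only by the tool send_rows, never from a script. Its argument "plan" is a list of rows, each a list of 7 numbers: the shift along the tool's x, y, z in m, then the turn, a rotation vector about the tool's x, y, z in rad, then the gripper command: -1 is shut, 1 is fully open, values between are in proportion. A call has 1 to 5 rows; each row is the pose to reach, as a shift and turn from the pose measured when the call began, along the tool's axes at that moment; what a row does not reach only later rows make up. A row lasts 1/12 s, in which the tool goes at most 41.7 mm and 7.16 degrees, less where a joint would pass 70% of its speed; a pose out of reach is approached as far as the arm can. A call with a gripper value outside its range is refused whole. The fingers move at their own pace and stop on an object; "force" is the grip in N (left out, the last holds). Time passes only in rows, so rows that repeat a pose let the fingers close. It gives the time, the measured TCP pose, the force and the opening at its end, in the units of the state.
- bot.read_state(): the state, without advancing time (a new reading comes with each control period).
- bot.snapshot(name): name is "scene" or "top" or "wrist"; returns a dict with "image" (480x640x3 uint8, red, green, blue), "K" (3x3 intrinsics, pixels), "pose" (4x4, takes a point from camera to world coordinates). Camera axes: x right, y up, looking along -z (the intrinsics and any distortion apply to the point x, -y, -z); pixel columns grow to the right and rows downward; lengths in mm; the calibration is good to about 2 mm. A picture is of the moment at which its call begins. There is no depth.
- bot.finish_job(): hands the job in, once; it reports no verdict.
The state is a dict: "clock": time; "joints": joint angles; "dq": joint speeds; "tau": joint torques, N m; "tool_pos": TCP position; "eef_rot": TCP orientation; "ft_force": force on the tool from outside, world axes, zero at the start; "ft_torque": the same for the moment, N m; "grip_width": finger opening in mm.
Only numpy, scipy, OpenCV 4.12 (cv2) and the standard library are available. Lean on these libraries where they do the work, as an engineer would, in place of code of your own. Each camera call takes 0.05 s, during which the arm holds its last target. There are 200 camera calls.

## Working session

There is one attempt and no reset: what is moved stays moved. The work goes in short steps, Python scripts to look and compute and a tool call to move; the robot and the scene stay as the last step left them, time stands still between calls to the robot, and variables do not carry over. Pictures are saved under pics/ and viewed, about 8 in all and at most 12, crops included, and the job is handed in when it is done.

Besides the shell and the picture viewer there is one more tool, called by a JSON object that holds its "name" and its "arguments". send_rows: Moves the arm, as the interface text tells. Its arguments: {"type":"object","properties":{"plan":{"type":"array"},"force":{"type":"number"}},"required":["plan"]}

```bash
ls; mkdir -p pics; python3 - <<'E'
from station import bot
import cv2,numpy as np
np.set_printoptions(precision=3,suppress=True)
print(bot.read_state(),bot.nose_length)
for n in ["scene","top","wrist"]:
    s=bot.snapshot(n); cv2.imwrite(f"pics/{n}0.png",s["image"][:,:,::-1]); print(n,s["K"],s["pose"],[k for k in s])
    np.savez(f"pics/{n}0.npz",**{k:s[k] for k in("image","K","pose")})
E
```

```text
pics
{'clock': 0.0, 'joints': array([60.412, 28.163, 89.351, -0.   , 62.551, -6.049]), 'dq': array([ 0.013,  0.009,  0.029, -0.042,  0.06 ,  0.057]), 'tau': array([  0.   , -61.263, -25.819,   0.069,   0.048,  -0.   ]), 'tool_pos': array([249.452, 572.795, 225.067]), 'eef_rot': array([-89.994,   0.064,  66.462]), 'ft_force': array([-0.031,  0.191, -0.006]), 'ft_torque': array([ 0.015, -0.034, -0.038]), 'grip_width': 95.12970253632103} 11.0
scene [[515.443   0.    322.083]
 [  0.    515.443 238.491]
 [  0.      0.      1.   ]] [[   0.763    0.25    -0.596   31.96 ]
 [  -0.646    0.317   -0.694 -458.204]
 [   0.015    0.915    0.403  424.879]
 [   0.       0.       0.       1.   ]] ['image', 'K', 'pose']
top [[441.984   0.    319.002]
 [  0.    441.984 241.163]
 [  0.      0.      1.   ]] [[ -0.012   0.993  -0.119 449.437]
 [ -0.999  -0.017  -0.039 103.093]
 [ -0.04    0.118   0.992 922.231]
 [  0.      0.      0.      1.   ]] ['image', 'K', 'pose']
wrist [[351.646   0.    318.54 ]
 [  0.    351.646 237.637]
 [  0.      0.      1.   ]] [[  0.4    -0.89   -0.218 188.877]
 [  0.917   0.388   0.095 599.323]
 [ -0.001  -0.238   0.971 383.416]
 [  0.      0.      0.      1.   ]] ['image', 'K', 'pose']
```

View pics/top0.png

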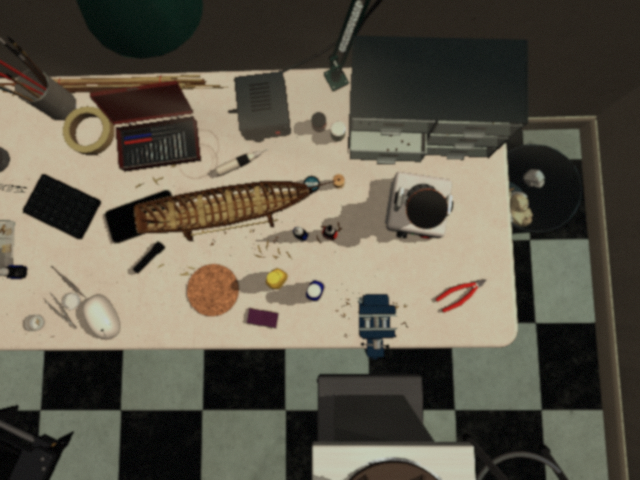

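View pics/scene0.png

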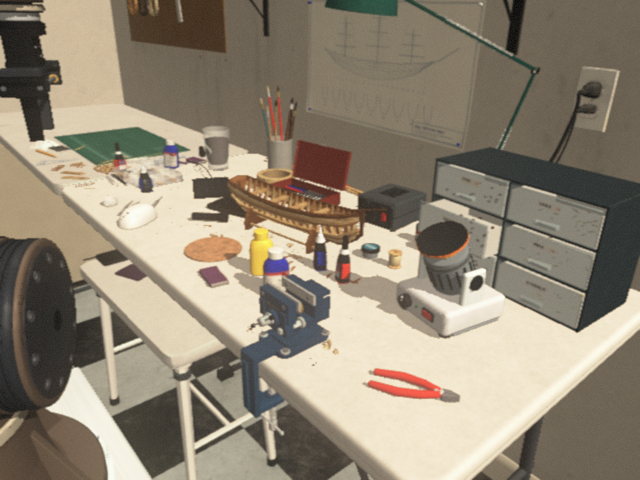

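The top view shows the blue bottle's cap at (315,290), the yellow lookalike at (276,279), the coaster at (213,290), the mixer base at about (420,205) with its pad at (427,208), and the glues at (300,232) and (331,231). The scene view shows the bottle at (277,262) behind the vise, and the mixer at (450,280) leaning left, towards the camera.

```bash
cat > h.py <<'E'
import cv2,numpy as np
from scipy.spatial.transform import Rotation as Ro
np.set_printoptions(precision=2,suppress=True)
def load(n):
    return dict(np.load(f"pics/{n}.npz"))
def snap(n,name):
    from station import bot
    s=bot.snapshot(n); cv2.imwrite(f"pics/{name}.png",s["image"][:,:,::-1])
    np.savez(f"pics/{name}.npz",**{k:s[k] for k in("image","K","pose")}); return s
def ray(s,u,v):
    K,P=s["K"],s["pose"]
    d=np.array([(u-K[0,2])/K[0,0],-(v-K[1,2])/K[1,1],-1.]); d=P[:3,:3]@d
    return P[:3,3],d/np.linalg.norm(d)
def onz(s,u,v,z):
    o,d=ray(s,u,v); return o+d*(z-o[2])/d[2]
def proj(s,p):
    q=s["pose"][:3,:3].T@(np.asarray(p)-s["pose"][:3,3]); K=s["K"]
    return np.array([K[0,0]*q[0]/-q[2]+K[0,2],-K[1,1]*q[1]/-q[2]+K[1,2]])
def tri(l):
    A=0;b=0
    for o,d in l:
        M=np.eye(3)-np.outer(d,d);A=A+M;b=b+M@o
    return np.linalg.solve(A,b)
def blobs(m,a=30):
    n,l,st,c=cv2.connectedComponentsWithStats(m.astype(np.uint8))
    return [(st[i][4],st[i][:4],c[i]) for i in range(1,n) if st[i][4]>=a]
E
python3 - <<'E'
from h import *
t=load("top0")
print("bottle",onz(t,315,290,81),"yellow",onz(t,276,279,81),"coaster",onz(t,213,290,5),"pad",onz(t,427,208,145))
print("glue",onz(t,300,232,83),onz(t,331,231,83),"vise",onz(t,377,320,70))
for p in [(389,230),(443,236),(450,180),(396,174)]: print("base",onz(t,*p,46))
im=t["image"][:,:,::-1]
a=cv2.resize(im[160:250,370:480],None,fx=6,fy=6,interpolation=cv2.INTER_CUBIC)
cv2.imwrite("pics/c1.png",a)
print(bot:=None)
E
```

```text
bottle [456.9  144.51  81.  ] yellow [478.66 218.71  81.  ] coaster [460.19 361.1    5.  ] pad [598.2  -58.73 145.  ]
glue [568.03 172.06  83.  ] [568.91 112.48  83.  ] vise [399.11  28.16  70.  ]
base [574.15  -2.57  46.  ]
base [ 560.28 -108.42   46.  ]
base [ 673.3  -127.39   46.  ]
base [688.13 -20.13  46.  ]
None
```

View pics/c1.png

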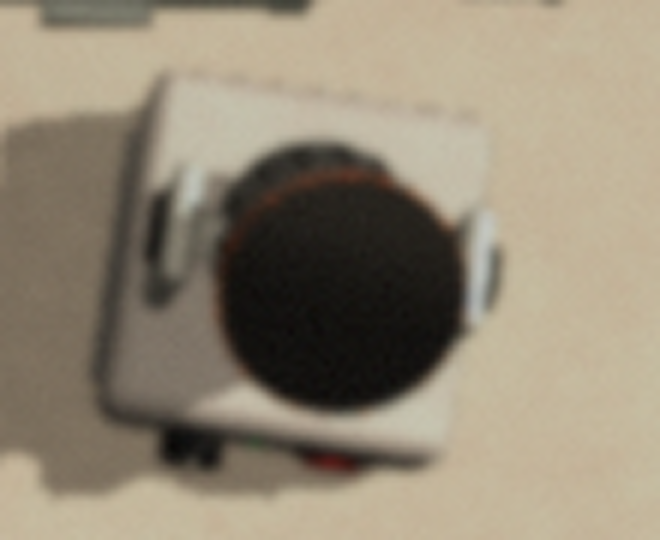

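The crop shows the black pad as an ellipse centred at about (342,290) in the crop, leaning towards the image bottom (world -x). The base corners are at about (160,75), (487,120), (440,460) and (105,410). Next I'll bring the wrist camera closer.

```bash
cat >> h.py <<'E'
def goal(p,R):
    "shift (m) and turn (rad) from now to TCP p (mm), rotation R"
    from station import bot
    s=bot.read_state(); R0=Ro.from_euler("xyz",s["eef_rot"],degrees=True).as_matrix()
    sh=R0.T@(np.asarray(p)-s["tool_pos"])/1000; rv=Ro.from_matrix(R0.T@R).as_rotvec()
    print("shift",sh.round(4),"turn",rv.round(4),"need rows",max(np.linalg.norm(sh)*1000/41.7,np.degrees(np.linalg.norm(rv))/7.16).round(1),"t",s["clock"],"F",s["ft_force"],"w",s["grip_width"])
def down(yaw,tilt=None):
    x=np.array([np.cos(np.radians(yaw)),np.sin(np.radians(yaw)),0]);y=np.array([0,0,-1.])
    return np.c_[x,y,np.cross(x,y)]
E
python3 -c "
from h import *
goal([450,260,230],down(66.46))"
```

```text
shift [-0.21 -0.   -0.31] turn [-0.  0. -0.] need rows 8.9 t 0.15 F [ 0.09  0.15 -0.27] w 95.35932456076718
```

{"name": "send_rows", "arguments": {"plan": [[-0.11,0,-0.16,0,0,0,1],[-0.11,0,-0.16,0,0,0,1],[-0.11,0,-0.16,0,0,0,1],[-0.11,0,-0.16,0,0,0,1],[-0.11,0,-0.16,0,0,0,1]]}}

```text
clock: 0.57
tool_pos: [353.3, 405.4, 225.2]
eef_rot: [-90.0, 0.1, 66.4]
ft_force: [0.2, 1.2, 0.8]
grip_width: 95.4
```

{"name": "send_rows", "arguments": {"plan": [[-0.1,0,-0.15,0,0,0,1],[-0.1,0,-0.15,0,0,0,1],[-0.1,0,-0.15,0,0,0,1],[-0.1,0,-0.15,0,0,0,1],[-0.1,0,-0.15,0,0,0,1]]}}

```text
clock: 0.98
tool_pos: [452.6, 250.3, 225.3]
eef_rot: [-90.0, 0.1, 66.3]
ft_force: [0.4, 1.4, -0.7]
grip_width: 95.1
```

```bash
python3 -c "
from h import *
goal([450,260,230],down(66.46)); snap('wrist','w1')"
```

```text
shift [ 0.01 -0.    0.01] turn [ 0. -0. -0.] need rows 0.3 t 0.9833 F [ 0.35  1.39 -0.66] w 95.0651193899422
```

View pics/w1.png

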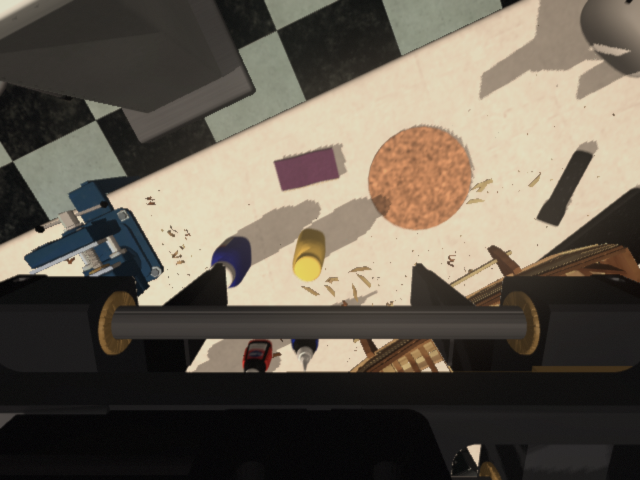

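The wrist view shows the coaster at (420,177), the blue bottle half hidden at (232,262) and the yellow one at (310,255). I'll shift so the bottle moves into the upper half of the picture.

{"name": "send_rows", "arguments": {"plan": [[-0.09,0,-0.12,0,0,0,1],[-0.09,0,-0.12,0,0,0,1],[-0.09,0,-0.12,0,0,0,1],[-0.09,0,-0.12,0,0,0,1],[-0.09,0,-0.12,0,0,0,1]]}}

```text
clock: 1.45
tool_pos: [528.9, 115.5, 225.2]
eef_rot: [-90.1, 0.1, 66.0]
ft_force: [-0.7, 1.3, 0.0]
grip_width: 95.1
```

```bash
python3 -c "
from h import *
snap('wrist','w2'); goal([620,-160,265],down(20))
s=load('w1'); i=cv2.cvtColor(s['image'],cv2.COLOR_RGB2HSV)
m=cv2.inRange(i,(3,80,100),(14,255,255)); m[:,:360]=0; m[240:]=0;m[:,480:]=0
b=max(blobs(m),key=lambda b:b[0]); print(b, onz(s,*b[2],5))
cs,_=cv2.findContours(cv2.morphologyEx(m,cv2.MORPH_CLOSE,np.ones((7,7))),0,2);c=max(cs,key=cv2.contourArea); h=cv2.convexHull(c)[:,0]
P=np.array([onz(s,*p,5)[:2] for p in h]); print(cv2.minEnclosingCircle(P.astype(np.float32)))
"
```

```text
shift [-0.22 -0.04 -0.2 ] turn [ 0.   0.8 -0. ] need rows 7.1 t 1.5 F [-0.51  0.32  0.46] w 94.90550994941253
(np.int32(8379), array([368, 126, 104, 104], dtype=int32), array([419.47, 177.73])) [459.99 363.94   5.  ]
((461.5567932128906, 363.2381591796875), 54.87337875366211)
```

View pics/w2.png

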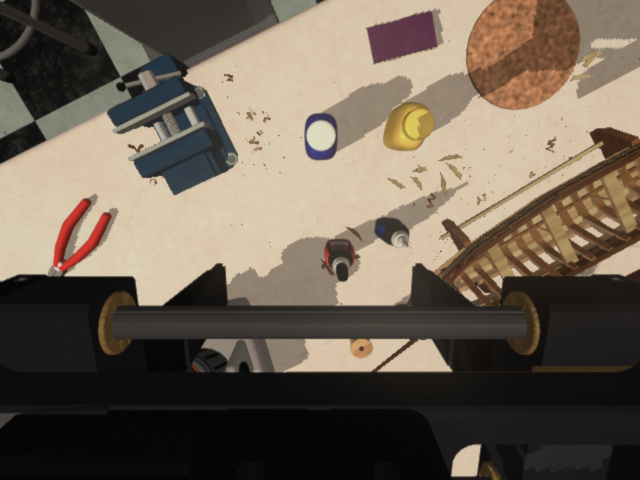

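The bottle's white cap is at (321,135), with the oval blue body's long axis near image-vertical. The red glue is at (341,258) and the blue glue at (392,234).

{"name": "send_rows", "arguments": {"plan": [[-0.11,-0.03,-0.11,0,0.4,0,1],[-0.11,-0.03,-0.11,0,0.4,0,1],[-0.11,-0.03,-0.11,0,0.4,0,1],[-0.11,-0.03,-0.11,0,0.4,0,1],[-0.11,-0.03,-0.11,0,0.4,0,1]]}}

```text
clock: 1.92
tool_pos: [585.3, -31.3, 256.2]
eef_rot: [-90.2, 0.1, 42.8]
ft_force: [-0.0, 0.8, 0.6]
grip_width: 95.3
```

```bash
python3 -c "
from h import *
goal([620,-160,270],down(20))
s=load('w2'); i=cv2.cvtColor(s['image'],cv2.COLOR_RGB2HSV)
r=np.s_[105:170,295:350]
sub=i[r]; 
cap=cv2.inRange(sub,(0,0,150),(179,255,255)); blue=cv2.inRange(sub,(110,120,30),(135,255,255))
cap=np.zeros_like(blue) if False else cap
cs,_=cv2.findContours(blue,0,2);c=max(cs,key=cv2.contourArea); h=cv2.convexHull(c)[:,0]+[295,105]
P=np.array([onz(s,*p,63)[:2] for p in h],np.float32); print('blue@63',cv2.minAreaRect(P),cv2.fitEllipse(P))
fill=np.zeros_like(blue); cv2.drawContours(fill,[c],-1,255,-1)
k=fill&~blue; b=max(blobs(k),key=lambda b:b[0]); print(b, onz(s,b[2][0]+295,b[2][1]+105,81))
"
```

```text
shift [-0.06 -0.01 -0.12] turn [ 0.   0.4 -0. ] need rows 3.2 t 1.9167 F [-0.02  0.82  0.55] w 95.28094131924513
blue@63 ((469.8149719238281, 141.86024475097656), (8.860661506652832, 1.7224589586257935), 66.01387786865234) ((469.4423828125, 140.71478271484375), (1.993921160697937, 11.79609203338623), 154.2231903076172)Traceback (most recent call last):
  File "<string>", line 12, in <module>
    k=fill&~blue; b=max(blobs(k),key=lambda b:b[0]); print(b, onz(s,b[2][0]+295,b[2][1]+105,81))
                    ~~~^^^^^^^^^^^^^^^^^^^^^^^^^^^^
ValueError: max() iterable argument is empty
```

{"name": "send_rows", "arguments": {"plan": [[-0.06,-0.01,-0.12,0,0.4,0,1],[-0.06,-0.01,-0.12,0,0.4,0,1],[-0.06,-0.01,-0.12,0,0.4,0,1],[-0.06,-0.01,-0.12,0,0.4,0,1],[-0.06,-0.01,-0.12,0,0.4,0,1]]}}

```text
clock: 2.33
tool_pos: [623.4, -161.5, 266.2]
eef_rot: [-90.2, -0.0, 19.8]
ft_force: [-0.0, 0.3, 0.3]
grip_width: 95.0
```

```bash
python3 -c "
from h import *
snap('wrist','w3')
s=load('w2'); i=cv2.cvtColor(s['image'],cv2.COLOR_RGB2HSV)
r=np.s_[105:170,295:350]
sub=i[r]; print(sub[10,20:32].tolist(), sub[30,20:32].tolist())
bl=cv2.inRange(sub,(100,110,15),(150,255,255)); cap=cv2.inRange(sub,(0,0,130),(179,60,255))
for nm,m,z in(('blue',bl,60),('cap',cap,81)):
  m=cv2.morphologyEx(m,cv2.MORPH_OPEN,np.ones((3,3)))
  cs,_=cv2.findContours(m,0,2);c=max(cs,key=cv2.contourArea); h=cv2.convexHull(c)[:,0]+[295,105]
  P=np.array([onz(s,*p,z)[:2] for p in h],np.float32); print(nm,cv2.contourArea(c),cv2.boundingRect(h),cv2.minAreaRect(P),cv2.fitEllipse(P))
"
```

```text
[[127, 71, 79], [127, 73, 80], [127, 73, 80], [127, 74, 79], [127, 72, 78], [125, 71, 79], [127, 72, 78], [127, 70, 76], [125, 73, 77], [127, 70, 76], [128, 68, 75], [128, 65, 74]] [[29, 34, 219], [28, 34, 219], [28, 34, 219], [28, 34, 219], [28, 35, 220], [29, 34, 219], [29, 34, 219], [28, 34, 219], [28, 34, 219], [28, 35, 219], [28, 35, 219], [28, 35, 219]]
blue 70.5 (308, 149, 18, 8) ((469.0982971191406, 139.37387084960938), (15.744287490844727, 5.5951924324035645), 54.26235580444336) ((468.2503967285156, 140.0100555419922), (7.245537281036377, 15.81220817565918), 148.95620727539062)Traceback (most recent call last):
  File "<string>", line 11, in <module>
    P=np.array([onz(s,*p,z)[:2] for p in h],np.float32); print(nm,cv2.contourArea(c),cv2.boundingRect(h),cv2.minAreaRect(P),cv2.fitEllipse(P))
                                                                                                                            ~~~~~~~~~~~~~~^^^
cv2.error: OpenCV(4.12.0) /io/opencv/modules/imgproc/src/shapedescr.cpp:361: error: (-201:Incorrect size of input array) There should be at least 5 points to fit the ellipse in function 'fitEllipseNoDirect'
```

View pics/w3.png

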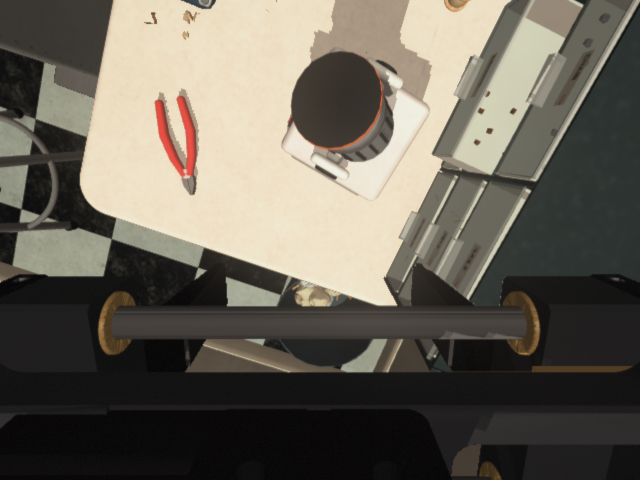

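The view shows the mixer clearly, with the pad ellipse at about (338,100). The base corners are at about (372,198), (428,105) and (283,142), and the cheek screws at (330,165) and (390,75).

```bash
cat > f.py <<'E'
from h import *
V={}
tiles=[]
for n,(x0,y0,x1,y1) in dict(w3=(275,35,440,205),top0=(375,160,470,245),scene0=(395,205,515,335)).items():
    s=load(n); im=s["image"]; g=cv2.GaussianBlur(im,(3,3),0)
    sub=g[y0:y1,x0:x1].astype(int); hsv=cv2.cvtColor(g,cv2.COLOR_RGB2HSV)[y0:y1,x0:x1]
    m=((sub.max(2)<62)).astype(np.uint8)
    m=cv2.morphologyEx(m,cv2.MORPH_OPEN,np.ones((3,3)))
    b=max(blobs(m),key=lambda b:b[0]); cs,_=cv2.findContours(m,0,1); c=max(cs,key=cv2.contourArea)
    e=cv2.fitEllipse(cv2.convexHull(c)); print(n,e[0][0]+x0,e[0][1]+y0,e[1:],cv2.boundingRect(c))
    f=4; t=cv2.resize(np.ascontiguousarray(im[y0:y1,x0:x1,::-1]),None,fx=f,fy=f,interpolation=cv2.INTER_CUBIC)
    cv2.drawContours(t,[c*f+2],-1,(0,255,0),1); cv2.ellipse(t,((e[0][0]*f+2,e[0][1]*f+2),(e[1][0]*f,e[1][1]*f),e[2]),(255,0,255),1)
    tiles.append(cv2.resize(t,None,fx=.6 if n!="top0" else 0.9,fy=.6 if n!="top0" else 0.9))
H=max(t.shape[0] for t in tiles)
o=np.hstack([cv2.copyMakeBorder(t,0,H-t.shape[0],0,4,0) for t in tiles])
o=o[:, :]; print(o.shape); sc=min(1,800/o.shape[1]); cv2.imwrite("pics/e1.png",cv2.resize(o,None,fx=sc,fy=sc))
s=load('w2'); i=cv2.cvtColor(s['image'],cv2.COLOR_RGB2HSV)
X,Y=295,105; sub=i[Y:170,X:350]
bl=cv2.inRange(sub,(100,55,15),(150,255,255)); cap=cv2.inRange(sub,(0,0,130),(179,60,255))&cv2.inRange(sub,(20,0,130),(120,45,255))
fill=bl.copy(); cs,_=cv2.findContours(bl,0,1); c=max(cs,key=cv2.contourArea)
h=cv2.convexHull(c)[:,0]+[X,Y]
for z in (0,65):
  P=np.array([onz(s,*p,z)[:2] for p in h],np.float32); print(z,cv2.contourArea(c),cv2.boundingRect(h),cv2.minAreaRect(P))
hole=np.zeros_like(bl); cv2.drawContours(hole,[cv2.convexHull(c)],-1,255,-1); k=cv2.morphologyEx(hole&~bl,cv2.MORPH_OPEN,np.ones((5,5)))
b=max(blobs(k),key=lambda b:b[0]); q=b[2]+[X,Y]; print(b,q,onz(s,*q,81))
E
python3 f.py
```

```text
w3 346.29554748535156 94.57549667358398 ((64.34555053710938, 85.1817855834961), 0.5917705297470093) (40, 18, 65, 85)
top0 425.15539932250977 206.88716506958008 ((38.92363739013672, 43.49363327026367), 135.37095642089844) (31, 26, 41, 42)
scene0 449.04893493652344 233.984037399292 ((24.896644592285156, 33.680023193359375), 99.88719940185547) (38, 17, 33, 26)
(408, 1038, 3)
0 218.0 (305, 137, 30, 22) ((466.7226867675781, 141.7607879638672), (32.657569885253906, 18.6279296875), 51.11187744140625)
65 218.0 (305, 137, 30, 22) ((466.9993896484375, 141.92898559570312), (27.120647430419922, 15.469657897949219), 51.11181640625)
(np.int32(192), array([13, 34, 22, 12], dtype=int32), array([23.15, 39.77])) [318.15 144.77] [463.37 143.97  81.  ]
```

View pics/e1.png

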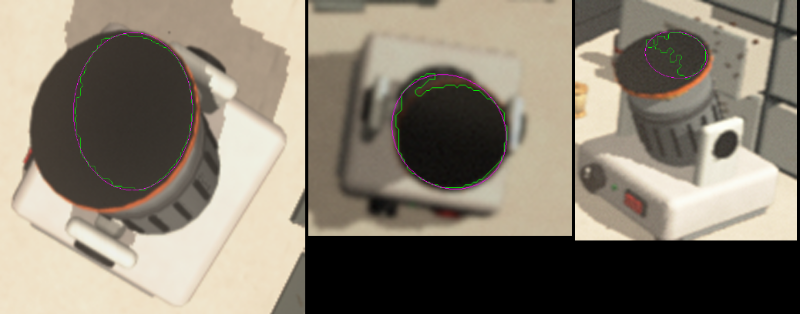

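The overlay shows that my dark threshold caught only part of the pad in the w3 and scene views. I'll switch to flood fill from the pad centre and take the whole bottle mask.

```bash
cat > f.py <<'E'
from h import *
from scipy.optimize import least_squares
B={};tiles=[]
for n,(u,v),tol in (("w3",(338,98),16),("top0",(427,210),13),("scene0",(443,240),16)):
    s=load(n); g=cv2.bilateralFilter(np.ascontiguousarray(s["image"]),7,20,3)
    m=np.zeros((482,642),np.uint8); cv2.floodFill(g.copy(),m,(u,v),0,(tol,)*3,(tol,)*3,4|cv2.FLOODFILL_MASK_ONLY|cv2.FLOODFILL_FIXED_RANGE|(255<<8))
    m=cv2.morphologyEx(m[1:-1,1:-1],cv2.MORPH_OPEN,cv2.getStructuringElement(2,(9,9)))
    cs,_=cv2.findContours(m,0,1); c=max(cs,key=cv2.contourArea); h=cv2.convexHull(c); e=cv2.fitEllipse(h)
    print(n,np.array(e[0]),e[1:],g[v,u]); B[n]=(s,e)
    t=np.ascontiguousarray(s["image"][:,:,::-1]); 
    t=cv2.resize(t,None,fx=3,fy=3); cv2.ellipse(t,((e[0][0]*3+1,e[0][1]*3+1),(e[1][0]*3,e[1][1]*3),e[2]),(255,0,255),1); tiles.append(t[3*v-180:3*v+180,3*u-130:3*u+130])
cv2.imwrite("pics/e2.png",np.hstack(tiles))
print("tri",tri([ray(s,*e[0]) for s,e in B.values()]))
# 3D circle r=37 through the ellipse outlines
def pts(e,k=24):
    a=np.linspace(0,2*np.pi,k,endpoint=False); r=np.radians(e[2])
    p=np.c_[e[1][0]/2*np.cos(a),e[1][1]/2*np.sin(a)]
    return p@np.array([[np.cos(r),np.sin(r)],[-np.sin(r),np.cos(r)]])+e[0]
def res(p,names):
    C=p[:3]; n=np.array([p[3],p[4],np.sqrt(max(0,1-p[3]**2-p[4]**2))]);o=[]
    for k in names:
        s,e=B[k]
        for q in pts(e):
            O,d=ray(s,*q); X=O+d*((C-O)@n)/(d@n); o.append(np.linalg.norm(X-C)-37)
    return np.array(o)
for names in (["w3","top0","scene0"],["w3","top0"],["w3","scene0"],["w3"]):
    r=least_squares(res,[600,-60,145,-.45,0],args=(names,),x_scale=[1,1,1,.01,.01]); p=r.x
    print(names,p,"lean",np.degrees(np.arcsin(np.hypot(p[3],p[4]))),"az",np.degrees(np.arctan2(p[4],p[3])),"rms",np.sqrt(np.mean(r.fun**2)))
s=load('w2'); i=cv2.cvtColor(s['image'],cv2.COLOR_RGB2HSV)
X,Y=295,105; bl=cv2.inRange(i[Y:170,X:350],(105,45,15),(145,255,255)); bl=cv2.morphologyEx(bl,cv2.MORPH_OPEN,np.ones((2,2)))
yx=np.argwhere(bl)[:,::-1]; h=cv2.convexHull(yx.astype(np.int32))[:,0]+[X,Y]; print("body",cv2.boundingRect(h))
P=np.array([onz(s,*p,60)[:2] for p in h],np.float32); print(cv2.minAreaRect(P))
m=np.zeros((482,642),np.uint8); cv2.floodFill(np.ascontiguousarray(s["image"]),m,(321,135),0,(25,)*3,(25,)*3,4|cv2.FLOODFILL_MASK_ONLY|cv2.FLOODFILL_FIXED_RANGE|(255<<8)); b=blobs(m[1:-1,1:-1])[0]; print("cap",b,onz(s,*b[2],81))
c=load('w2');print("w2 dirs: image right/up world",c["pose"][:2,0],c["pose"][:2,1])
E
python3 f.py
```

```text
w3 [336.01  98.98] ((84.5537338256836, 97.7452392578125), 30.341856002807617) [55 49 44]
top0 [425.55 211.21] ((30.444326400756836, 40.01444625854492), 95.66514587402344) [21 20 17]
scene0 [441.61 238.11] ((31.824832916259766, 51.58452224731445), 73.5647964477539) [62 58 51]
tri [598.17 -58.4  131.96]
['w3', 'top0', 'scene0'] [597.45 -58.4  132.66  -0.47   0.13] lean 29.26476615285875 az 164.8522372339934 rms 3.622110221267776
['w3', 'top0'] [597.24 -59.18 126.52  -0.55  -0.05] lean 33.31492727432159 az -174.6021576377322 rms 3.8429553825683476
['w3', 'scene0'] [599.26 -57.95 132.61  -0.42   0.11] lean 25.783440772213964 az 164.92692329188148 rms 0.7128430252696013
['w3'] [599.29 -57.29 124.49  -0.4    0.06] lean 23.774832586046745 az 171.12321502261355 rms 4.173493594972914e-14
body (306, 115, 31, 45)
((458.23089599609375, 148.9793243408203), (26.72193145751953, 37.4589729309082), 66.0154800415039)
cap (np.int32(611), array([307, 122,  27,  28], dtype=int32), array([320.13, 135.39])) [457.19 148.51  81.  ]
w2 dirs: image right/up world [0.41 0.91] [-0.89  0.39]
```

View pics/e2.png

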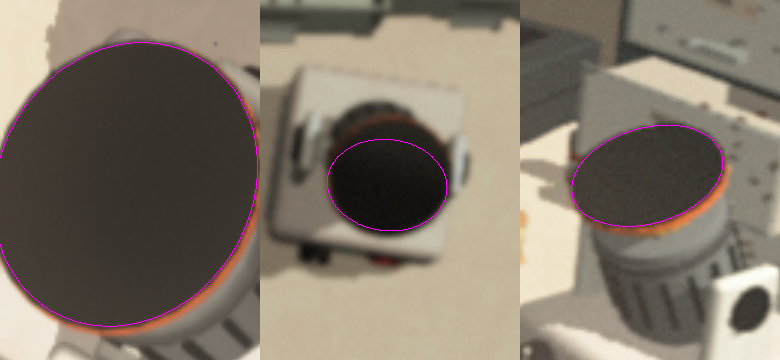

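The w3 and scene ellipses trace the pad face well. The top0 one is cut off, so I'll leave it out and fit with the base's azimuth fixed.

```bash
cat > f2.py <<'E'
import io,contextlib
with contextlib.redirect_stdout(io.StringIO()): exec(open("f.py").read())
print("yellow cap etc: coaster w1 (460.5,363.6), scene bottle cap ray")
sc=load("scene0"); tp=load("top0")
for z in (40,60,80,100): print(z,"vise->scene",proj(sc,[399,28,z]))
for p in ([457,148.5,81],[457,144.5,81]): print("cap->scene",proj(sc,p),"top",proj(tp,p))
# cap centroid in scene/top
for s,(u,v),z in ((sc,(277,254),81),(tp,(315,290),81)):
    m=np.zeros((482,642),np.uint8); cv2.floodFill(np.ascontiguousarray(s["image"]),m,(u,v),0,(30,)*3,(30,)*3,4|cv2.FLOODFILL_MASK_ONLY|cv2.FLOODFILL_FIXED_RANGE|(255<<8)); b=blobs(m[1:-1,1:-1],5)[0]; print("cap",b,onz(s,*b[2],z))
# coaster in scene and top
for n in("scene0","top0","w2"):
    s=load(n); i=cv2.cvtColor(s["image"],cv2.COLOR_RGB2HSV); m=cv2.inRange(i,(2,80,80),(14,200,255))
    u,v=proj(s,[460,362,5]).astype(int); k=np.zeros_like(m); cv2.circle(k,(u,v),60,255,-1); m=cv2.morphologyEx(m&k,cv2.MORPH_OPEN,np.ones((3,3)));m=cv2.morphologyEx(m,cv2.MORPH_CLOSE,np.ones((7,7)))
    c=max(cv2.findContours(m,0,1)[0],key=cv2.contourArea); P=np.array([onz(s,*q,5)[:2] for q in cv2.convexHull(c)[:,0]],np.float32); print("coaster",n,cv2.fitEllipse(P),cv2.minEnclosingCircle(P))
for az in (169,172,175):
  a=np.radians(az)
  def r2(p,names):
    L=p[2]; n=[np.sin(L)*np.cos(a),np.sin(L)*np.sin(a)]
    return res(np.r_[p[0]+p[3]*n[0],p[1]+p[3]*n[1],80+p[3]*np.cos(L),n],names)
  for nm in(["w3","scene0"],["w3"],["scene0"]):
    r=least_squares(r2,[624,-64,.45,65],args=(nm,),x_scale=[1,1,.01,1]); p=r.x; L=p[2]
    print(az,nm,"pivot",p[:2],"lean",np.degrees(L),"d",p[3],"C",p[0]+p[3]*np.sin(L)*np.cos(a),p[1]+p[3]*np.sin(L)*np.sin(a),80+p[3]*np.cos(L),"rms",np.sqrt(np.mean(r.fun**2)))
E
python3 f2.py
```

```text
yellow cap etc: coaster w1 (460.5,363.6), scene bottle cap ray
40 vise->scene [293.03 315.53]
60 vise->scene [292.92 303.  ]
80 vise->scene [292.81 290.19]
100 vise->scene [292.7  277.07]
cap->scene [275.75 248.73] top [312.9  289.97]
cap->scene [277.23 249.57] top [315.   289.95]
cap (np.int32(539), array([269, 232,  44,  27], dtype=int32), array([286.37, 247.61])) [472.63 141.49  81.  ]
cap (np.int32(95), array([309, 285,  11,  11], dtype=int32), array([313.83, 290.09])) [456.75 146.73  81.  ]
coaster scene0 ((457.6901550292969, 359.1370849609375), (108.16761779785156, 113.24614715576172), 151.30055236816406) ((458.1120910644531, 358.3587951660156), 56.97641372680664)
coaster top0 ((461.03472900390625, 362.83734130859375), (108.13621520996094, 109.69142150878906), 13.240124702453613) ((461.11993408203125, 362.67620849609375), 55.06740188598633)
coaster w2 ((462.3161315917969, 362.4049072265625), (104.58505249023438, 110.46929168701172), 132.83697509765625) ((460.71728515625, 363.61456298828125), 55.46799850463867)
169 ['w3', 'scene0'] pivot [623.33 -62.68] lean 24.942587476917524 d
[... 696 characters left out ...]
65432478184 124.34649119316396 rms 0.039951373377534495
172 ['scene0'] pivot [643.1 -43.3] lean 26.024823775964016 d 44.49084474922095 C 623.7737663058956 -40.581854159652664 119.97965260088017 rms 0.3261927531095004
175 ['w3', 'scene0'] pivot [622.29 -60.13] lean 23.59080180137074 d 57.26080111714328 C 599.4603250255831 -58.12815952576669 132.47534357424726 rms 1.407009177075486
175 ['w3'] pivot [618.4 -59. ] lean 23.675020900054832 d 47.80164388880868 C 599.2807735244919 -57.32236085583448 123.77854962680826 rms 0.1747439067441565
175 ['scene0'] pivot [647.64 -38.02] lean 25.99002102739417 d 41.080921706269365 C 629.7036188876403 -36.44702511310528 116.92642378638709 rms 0.6765776287546217
```

```bash
cat >> f2.py <<'E'
print("---")
def res3(p,names):
    C=p[:3]; n=np.array([p[3],p[4],np.sqrt(1-p[3]**2-p[4]**2)]);o=[]
    for k in names:
        s,e=B[k]
        for q in pts(e):
            O,d=ray(s,*q); X=O+d*((C-O)@n)/(d@n); o.append(np.linalg.norm(X-C)-p[5])
    return np.array(o)
r=least_squares(res3,[600,-60,135,-.42,.05,36],args=(["w3","scene0"],),x_scale=[1,1,1,.01,.01,1]); p=r.x
print(p,"lean",np.degrees(np.arcsin(np.hypot(p[3],p[4]))),"az",np.degrees(np.arctan2(p[4],p[3])),"rms",np.sqrt(np.mean(r.fun**2)))
# base top edges in w3 
s=load("w3")
for q in ((283,142),(372,199),(429,104)): print(onz(s,*q,46))
t=load("top0")
for q in ((160,75),(487,120),(440,460),(105,410)): print("top",onz(t,370+q[0]/6,160+q[1]/6,46))
E
python3 f2.py | sed -n '/---/,$p'
```

```text
---
[599.15 -58.17 132.8   -0.42   0.08  36.15] lean 25.30402266352404 az 168.7561196576056 rms 0.27563988523105754
[ 563.42 -103.22   46.  ]
[ 672.48 -127.15   46.  ]
[690.88 -18.04  46.  ]
top [691.21 -21.56  46.  ]
top [ 673.25 -129.7    46.  ]
top [ 558.94 -109.02   46.  ]
top [577.55   0.29  46.  ]
```

```bash
python3 -c "
from h import *
goal([540,-6,266],down(43)); goal([457.3,148,130],down(66))"
```

```text
shift [-0.03 -0.    0.17] turn [ 0.  -0.4 -0. ] need rows 4.2 t 2.3833 F [0.46 1.24 0.08] w 95.05581813014234
shift [-0.05  0.14  0.35] turn [ 0.  -0.8 -0. ] need rows 9.0 t 2.3833 F [0.46 1.24 0.08] w 95.05581813014234
```

{"name": "send_rows", "arguments": {"plan": [[-0.03,0,0.17,0,-0.4,0,1],[-0.03,0,0.17,0,-0.4,0,1],[-0.03,0,0.17,0,-0.4,0,1],[-0.03,0,0.17,0,-0.4,0,1],[-0.03,0,0.17,0,-0.4,0,1]]}}

```text
clock: 2.8
tool_pos: [532.4, -3.8, 265.9]
eef_rot: [-90.0, 0.1, 43.4]
ft_force: [0.4, -0.6, 0.6]
grip_width: 95.1
```

```bash
sed -i 's/precision=2/precision=4/' h.py; python3 -c "
from h import *
goal([457.3,148,130],down(66))"
```

```text
shift [0.0498 0.1358 0.1619] turn [-0.0002 -0.395  -0.0016] need rows 5.2 t 2.8 F [ 0.3591 -0.6203  0.6154] w 95.09676968605298
```

{"name": "send_rows", "arguments": {"plan": [[0.05,0.02,0.162,0,-0.395,0,1],[0.05,0.04,0.162,0,-0.395,0,1],[0.05,0.07,0.162,0,-0.395,0,1],[0.05,0.1,0.162,0,-0.395,0,1],[0.05,0.135,0.162,0,-0.395,0,1]]}}

```text
clock: 3.22
tool_pos: [461.3, 139.7, 161.9]
eef_rot: [-90.1, -0.0, 66.4]
ft_force: [1.8, 0.3, -0.7]
grip_width: 95.4
```

```bash
python3 -c "
from h import *
goal([457.3,148,130],down(66)); goal([457.3,148,44],down(66))
snap('wrist','w4')"
```

```text
shift [0.006  0.0319 0.0071] turn [0.0023 0.0076 0.0009] need rows 0.8 t 3.2167 F [ 1.842   0.3034 -0.7005] w 95.3964396645259
shift [0.0059 0.1179 0.0073] turn [0.0023 0.0076 0.0009] need rows 2.8 t 3.2167 F [ 1.842   0.3034 -0.7005] w 95.3964396645259
```

View pics/w4.png

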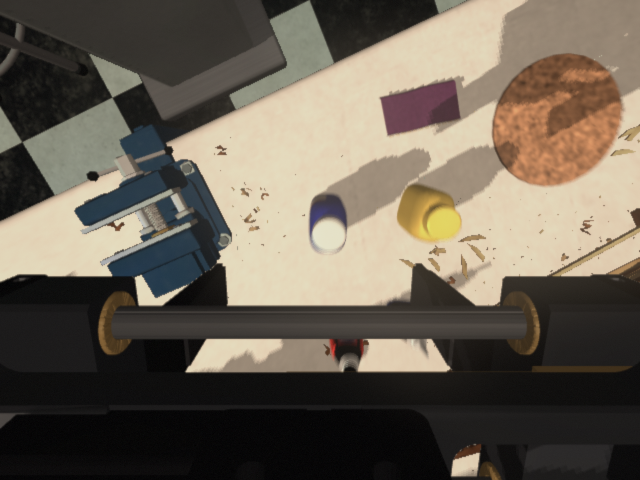

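The bottle sits between the fingers with its cap at (327,236). The yellow bottle at (430,215) is close, so I'll go down with the jaws part closed to about 62 mm.

{"name": "send_rows", "arguments": {"plan": [[0.006,0,0.007,0,0.007,0,0.3],[0.006,0.01,0.007,0,0.007,0,0.3],[0.006,0.02,0.007,0,0.007,0,0.3],[0.006,0.03,0.007,0,0.007,0,0.3],[0.006,0.035,0.007,0,0.007,0,0.3]]}}

```text
clock: 3.68
tool_pos: [452.2, 149.3, 119.7]
eef_rot: [-89.6, 0.3, 66.1]
ft_force: [-0.1, -1.0, 0.2]
grip_width: 67.1
```

```bash
python3 -c "
from h import *
s=snap('wrist','w5')
goal([457.3,148,44],down(66))
for z in(0.,65.,81.): print(proj(s,[457.3,148,z]))
i=cv2.cvtColor(s['image'],cv2.COLOR_RGB2HSV)
u,v=proj(s,[457.3,148,81]).astype(int); g=np.ascontiguousarray(s['image']); print(g[v-4:v+9:4,u].tolist())
m=np.zeros((482,642),np.uint8); cv2.floodFill(g,m,(int(u),int(v)),0,(25,)*3,(25,)*3,4|cv2.FLOODFILL_MASK_ONLY|cv2.FLOODFILL_FIXED_RANGE|(255<<8)); print(blobs(m[1:-1,1:-1]))
bl=cv2.inRange(i,(105,45,15),(145,255,255)); bl[:,:u-50]=0; bl[:,u+50:]=0; bl[:v-80]=0; bl[v+40:]=0
b=max(blobs(bl),key=lambda b:b[0]); print(b)
"
```

```text
shift [ 0.0015  0.0752 -0.0058] turn [-0.0083  0.0012 -0.0056] need rows 1.8 t 3.7333 F [-0.9008 -0.1116 -0.9967] w 64.58173220698248
[320.2884 242.6597]
[320.2881 267.578 ]
[320.288  276.0327]
[[241, 237, 218], [241, 237, 218], [241, 238, 218], [241, 238, 219]]
[(np.int32(43584), array([145,   0, 368, 305], dtype=int32), array([323.9914, 170.6637]))]
(np.int32(869), array([300, 232,  43,  38], dtype=int32), array([320.8262, 245.0713]))
```

{"name": "send_rows", "arguments": {"plan": [[0.001,0.005,-0.006,-0.008,0,-0.005,0.3],[0.001,0.025,-0.006,-0.008,0,-0.005,0.3],[0.001,0.045,-0.006,-0.008,0,-0.005,0.3],[0.001,0.065,-0.006,-0.008,0,-0.005,0.3],[0.001,0.075,-0.006,-0.008,0,-0.005,0.3]]}}

```text
clock: 4.15
tool_pos: [457.1, 147.5, 42.9]
eef_rot: [-89.9, 0.1, 66.1]
ft_force: [0.1, -0.3, 0.2]
grip_width: 62.0
```

```bash
python3 -c "
from h import *
goal([457.3,148,44],down(66))"
```

```text
shift [ 0.0006 -0.0011  0.    ] turn [-0.001   0.0018 -0.0011] need rows 0.0 t 4.15 F [ 0.0654 -0.3297  0.2328] w 61.994807337283675
```

{"name": "send_rows", "arguments": {"plan": [[0,0,0,0,0,0,-1],[0,0,0,0,0,0,-1],[0,0,0,0,0,0,-1],[0,0,0,0,0,0,-1],[0,0,0,0,0,0,-1]], "force": 40}}

```text
clock: 4.57
tool_pos: [457.5, 147.6, 43.8]
eef_rot: [-90.0, 0.0, 66.1]
ft_force: [0.2, -0.1, -0.3]
grip_width: 34.1
```

{"name": "send_rows", "arguments": {"plan": [[0,0,0,0,0,0,-1],[0,0,0,0,0,0,-1],[0,0,0,0,0,0,-1],[0,0,0,0,0,0,-1],[0,0,0,0,0,0,-1]]}}

```text
clock: 4.98
tool_pos: [457.7, 147.6, 44.0]
eef_rot: [-90.0, -0.0, 66.1]
ft_force: [-0.9, 0.9, 3.0]
grip_width: 29.2
```

{"name": "send_rows", "arguments": {"plan": [[0,-0.01,0,0,0,0,-1],[0,-0.04,0,0,0,0,-1],[0,-0.08,0,0,0,0,-1],[0,-0.12,0,0,0,0,-1],[0,-0.15,0,0,0,0,-1]]}}

```text
clock: 5.4
tool_pos: [457.4, 147.6, 197.4]
eef_rot: [-90.1, -0.1, 66.1]
ft_force: [1.1, 0.4, -0.1]
grip_width: 29.5
```

```bash
cat >> h.py <<'E'
L,AZ=np.radians(26.),np.radians(170.)
N=np.array([np.sin(L)*np.cos(AZ),np.sin(L)*np.sin(AZ),np.cos(L)])
C=np.array([599.,-58.4,134.])
def press(yaw=66.1):
    ax=np.cross([0,0,1],N); ax/=np.linalg.norm(ax)
    return Ro.from_rotvec(ax*L).as_matrix()@down(yaw)
E
python3 -c "
from h import *
print(press()[:,1],-N)
goal(C+N*(44+40),press())
w=snap('wrist','w6'); s=snap('scene','s6')
from station import bot; p=bot.read_state()['tool_pos']
u,v=proj(w,p-[0,0,44]).astype(int); print('w',u,v)
a,b=proj(s,p).astype(int); print('s',a,b, proj(s,p-[0,0,44]),proj(s,p+[0,0,37]))
f=lambda t,u,v,k:cv2.resize(np.ascontiguousarray(t['image'][max(0,v-60):max(0,v-60)+120,max(0,u-65):max(0,u-65)+130,::-1]),(390,360))
cv2.imwrite('pics/m6.png',np.hstack([f(w,u,v,1),f(s,a,b,1)]))
"
```

```text
[ 0.4317 -0.0761 -0.8988] [ 0.4317 -0.0761 -0.8988]
shift [-0.1399 -0.0119 -0.1771] turn [-0.4385  0.     -0.108 ] need rows 5.4 t 5.4 F [ 1.065   0.4413 -0.122 ] w 29.496780944850013
w 319 267
s 275 176 [276.0113 204.4701] [274.8563 152.1687]
```

View pics/m6.png

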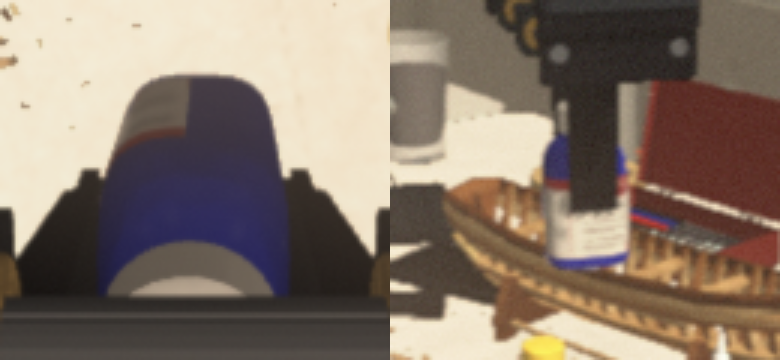

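The bottle hangs straight and centred in the jaws. Its base in the scene view is at (276,204), where the grasp model predicts it. Now to the pre-press pose, 40 mm off the pad.

{"name": "send_rows", "arguments": {"plan": [[-0.02,-0.02,-0.03,0,0,0,-1],[-0.04,-0.03,-0.06,0,0,0,-1],[-0.06,-0.03,-0.08,-0.05,0,-0.01,-1],[-0.08,-0.03,-0.1,-0.15,0,-0.04,-1],[-0.09,-0.03,-0.115,-0.22,0,-0.054,-1]]}}

```text
clock: 5.92
tool_pos: [527.4, 16.8, 228.9]
eef_rot: [-103.3, -3.3, 66.4]
ft_force: [0.7, 0.5, -0.5]
grip_width: 29.2
```

```bash
python3 -c "
from h import *
goal(C+N*(44+40),press())"
```

```text
shift [-0.05    0.0299 -0.0545] turn [-0.2092 -0.0014 -0.0506] need rows 1.9 t 5.9167 F [ 0.6622  0.4966 -0.5128] w 29.212049468454932
```

{"name": "send_rows", "arguments": {"plan": [[-0.017,0.005,-0.018,-0.07,0,-0.017,-1],[-0.034,0.015,-0.036,-0.14,0,-0.034,-1],[-0.05,0.03,-0.0545,-0.209,-0.0014,-0.0506,-1],[-0.05,0.03,-0.0545,-0.209,-0.0014,-0.0506,-1],[-0.05,0.03,-0.0545,-0.209,-0.0014,-0.0506,-1]]}}

```text
clock: 6.33
tool_pos: [561.8, -52.6, 208.1]
eef_rot: [-115.1, -6.0, 67.3]
ft_force: [-0.3, 0.3, 0.5]
grip_width: 29.3
```

```bash
python3 -c "
from h import *
goal(C+N*(44+40),press()); goal(C+N*(44+8),press())
from station import bot
st=bot.read_state(); R=Ro.from_euler('xyz',st['eef_rot'],degrees=True).as_matrix()
T=st['tool_pos']+R[:,1]*44; print('base',T,'axial',(T-C)@N,'lateral',np.linalg.norm((T-C)-((T-C)@N)*N))
w=snap('wrist','w7'); s=snap('scene','s7')
a,b=proj(s,C+N*20).astype(int); print(proj(s,C),proj(s,C+N*60),proj(w,C))
f=lambda t,u,v,W,H:np.ascontiguousarray(t['image'][v-H:v+H,u-W:u+W,::-1])
p=cv2.resize(f(s,a,b,65,75),None,fx=4,fy=4)[:, :]
q=cv2.resize(np.ascontiguousarray(w['image'][130:330,210:430,::-1]),(520,473))[:,:]
p=cv2.resize(p,(410,473)); o=np.hstack([p,q]); o=cv2.resize(o,(800,int(473*800/o.shape[1]))); cv2.imwrite('pics/m7.png',o)
"
```

```text
shift [ 0.0011 -0.0009 -0.0011] turn [-0.0037 -0.0019 -0.0014] need rows 0.0 t 6.3333 F [-0.259   0.3091  0.5377] w 29.252332239506703
shift [ 0.0011  0.0311 -0.0012] turn [-0.0037 -0.0019 -0.0014] need rows 0.7 t 6.3333 F [-0.259   0.3091  0.5377] w 29.252332239506703
base [580.6346 -55.9835 168.4466] axial 39.07285923180734 lateral 1.7332324404680186
[441.4677 236.8703] [431.1345 204.1121] [320.4464 249.807 ]
```

View pics/m7.png

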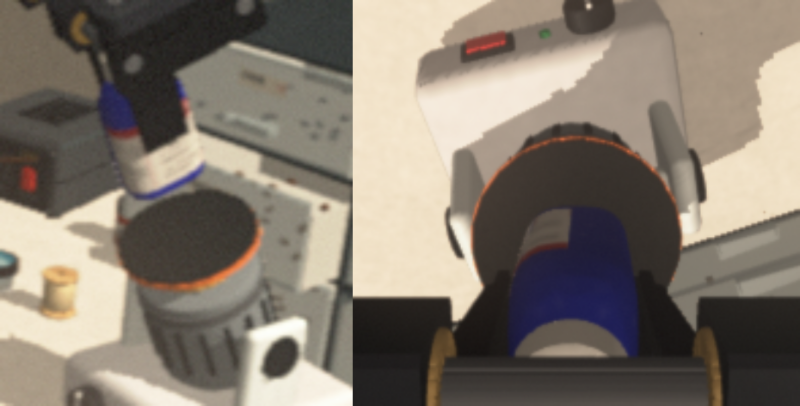

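Alignment looks good: the pad's left and right rims (472, 682) centre on 577 and the bottle base centres on about 575. Now approach to about 8 mm, then feel for contact.

{"name": "send_rows", "arguments": {"plan": [[0.001,0.008,-0.001,-0.0037,-0.0019,-0.0014,-1],[0.001,0.016,-0.001,-0.0037,-0.0019,-0.0014,-1],[0.001,0.024,-0.001,-0.0037,-0.0019,-0.0014,-1],[0.001,0.031,-0.001,-0.0037,-0.0019,-0.0014,-1],[0.001,0.031,-0.001,-0.0037,-0.0019,-0.0014,-1]]}}

```text
clock: 6.85
tool_pos: [577.1, -53.1, 180.2]
eef_rot: [-115.3, -6.0, 67.6]
ft_force: [-0.2, -0.1, -0.9]
grip_width: 29.1
```

```bash
cat > q.py <<'E'
from h import *
from station import bot
st=bot.read_state(); R=Ro.from_euler('xyz',st['eef_rot'],degrees=True).as_matrix()
T=st['tool_pos']+R[:,1]*44; e=(T-C)@N
print('t',st['clock'],'axial',e,'lat',(T-C)-e*N,'tilt err deg',np.degrees(np.arccos(-R[:,1]@N)),'F tool axes',R.T@st['ft_force'],'M tool',R.T@st['ft_torque'],'w',st['grip_width'])
goal(C+N*(44+e),press())
E
python3 q.py
```

```text
t 6.85 axial 7.37540085482446 lat [0.2908 1.4217 0.0193] tilt err deg 0.06095370751028662 F tool axes [-0.2873  0.7514  0.5315] M tool [0.3261 0.0058 0.0738] w 29.06752499344355
shift [-0.0014 -0.     -0.0003] turn [-0.0005  0.0021  0.0009] need rows 0.0 t 6.85 F [-0.2196 -0.1152 -0.9318] w 29.06752499344355
```

{"name": "send_rows", "arguments": {"plan": [[-0.001,0.0015,0,0,0.002,0,-1],[-0.001,0.003,0,0,0.002,0,-1],[-0.001,0.0045,0,0,0.002,0,-1],[-0.001,0.006,0,0,0.002,0,-1],[-0.001,0.007,0,0,0.002,0,-1]]}}

```text
clock: 7.27
tool_pos: [579.8, -54.6, 173.9]
eef_rot: [-115.3, -6.1, 67.5]
ft_force: [-1.8, -0.7, 2.3]
grip_width: 29.2
```

```bash
python3 q.py
```

```text
t 7.2667 axial 0.45646244028382493 lat [ 0.0482  0.4465 -0.0147] tilt err deg 0.05614879601229835 F tool axes [-1.1158 -2.7749  0.1954] M tool [0.3665 0.0329 0.1898] w 29.20899650896628
shift [-0.0004 -0.     -0.0001] turn [-0.0001  0.0001  0.001 ] need rows 0.0 t 7.2667 F [-1.7834 -0.7405  2.2923] w 29.20899650896628
```

{"name": "send_rows", "arguments": {"plan": [[0,0.001,0,0,0,0,-1],[0,0.002,0,0,0,0,-1],[0,0.003,0,0,0,0,-1],[0,0.003,0,0,0,0,-1],[0,0.003,0,0,0,0,-1]]}}

```text
clock: 7.68
tool_pos: [581.1, -54.8, 171.3]
eef_rot: [-115.3, -6.1, 67.5]
ft_force: [-2.7, -0.7, 3.3]
grip_width: 29.1
```

```bash
python3 q.py
```

```text
t 7.6833 axial -2.449556754056271 lat [ 0.0637  0.429  -0.0057] tilt err deg 0.05657760272626965 F tool axes [-1.2843 -4.0516  0.5493] M tool [ 0.4545 -0.0359  0.2562] w 29.14329810307302
shift [-0.0004 -0.     -0.0001] turn [-0.      0.0001  0.001 ] need rows 0.0 t 7.6833 F [-2.6886 -0.6619  3.2711] w 29.14329810307302
```

{"name": "send_rows", "arguments": {"plan": [[0,0.0015,0,0,0,0,-1],[0,0.003,0,0,0,0,-1],[0,0.0045,0,0,0,0,-1],[0,0.006,0,0,0,0,-1],[0,0.0065,0,0,0,0,-1]]}}

```text
clock: 8.1
tool_pos: [583.9, -55.4, 165.4]
eef_rot: [-115.3, -6.1, 67.5]
ft_force: [-5.2, -0.9, 6.1]
grip_width: 29.2
```

```bash
python3 q.py
```

```text
t 8.1 axial -9.071004552435133 lat [ 0.0282  0.3829 -0.0189] tilt err deg 0.052891373116297095 F tool axes [-2.1575 -7.6727  1.3264] M tool [ 0.5932 -0.0346  0.3857] w 29.2275296230623
shift [-0.0003 -0.     -0.0001] turn [-0.0001  0.      0.0009] need rows 0.0 t 8.1 F [-5.2207 -0.8897  6.1022] w 29.2275296230623
```

{"name": "send_rows", "arguments": {"plan": [[0,0.0005,0,0,0,0,-1],[0,0.001,0,0,0,0,-1],[0,0.0015,0,0,0,0,-1],[0,0.0015,0,0,0,0,-1]]}}

```text
clock: 8.43
tool_pos: [584.6, -55.5, 164.1]
eef_rot: [-115.3, -6.1, 67.5]
ft_force: [-4.6, -0.1, 7.7]
grip_width: 29.3
```

```bash
python3 q.py
```

```text
t 8.4333 axial -10.521424766221783 lat [ 0.0681  0.3934 -0.0006] tilt err deg 0.05520424723376231 F tool axes [-1.0565 -8.9013  0.4487] M tool [ 0.6066 -0.0452  0.4251] w 29.33643902272947
shift [-0.0003 -0.     -0.0001] turn [0.0001 0.0001 0.001 ] need rows 0.0 t 8.4333 F [-4.6157 -0.1264  7.6961] w 29.33643902272947
```

{"name": "send_rows", "arguments": {"plan": [[0,0.0003,0,0,0,0,-1],[0,0.0007,0,0,0,0,-1],[0,0.0007,0,0,0,0,-1]]}}

```text
clock: 8.68
tool_pos: [584.9, -55.6, 163.7]
eef_rot: [-115.4, -6.1, 67.5]
ft_force: [-6.5, 1.1, 9.2]
grip_width: 29.0
```

```bash
python3 q.py
```

```text
t 8.6833 axial -10.993869217912355 lat [0.1278 0.3702 0.03  ] tilt err deg 0.06026642728323664 F tool axes [ -0.4664 -11.1928   1.7979] M tool [ 0.6988 -0.0124  0.512 ] w 28.95725443277867
shift [-0.0003 -0.     -0.    ] turn [0.0003 0.0002 0.001 ] need rows 0.0 t 8.6833 F [-6.4863  1.112   9.2424] w 28.95725443277867
```

{"name": "send_rows", "arguments": {"plan": [[0,0.0004,0,0,0,0,-1],[0,0.0008,0,0,0,0,-1],[0,0.0008,0,0,0,0,-1]]}}

```text
clock: 8.93
tool_pos: [585.1, -55.6, 163.6]
eef_rot: [-115.4, -6.1, 67.5]
ft_force: [-9.2, 1.5, 13.1]
grip_width: 29.3
```

```bash
python3 q.py
```

```text
t 8.9333 axial -11.179498291907784 lat [0.3748 0.3424 0.151 ] tilt err deg 0.09402526371879255 F tool axes [ -0.7112 -15.8553   2.512 ] M tool [ 0.7471 -0.0359  0.3921] w 29.250268594347258
shift [-0.0004 -0.      0.0002] turn [0.0011 0.0004 0.0012] need rows 0.0 t 8.9333 F [-9.19    1.5168 13.0939] w 29.250268594347258
```

The force jumps to 16 N with almost no travel, so the pad is on its stop. Now hold there with a light push for about 2.4 s.

{"name": "send_rows", "arguments": {"plan": [[0,0.0005,0,0,0,0,-1],[0,0.0005,0,0,0,0,-1],[0,0.0005,0,0,0,0,-1],[0,0.0005,0,0,0,0,-1],[0,0.0005,0,0,0,0,-1]]}}

```text
clock: 9.35
tool_pos: [585.2, -55.5, 163.6]
eef_rot: [-115.4, -6.1, 67.5]
ft_force: [-9.0, 0.6, 12.4]
grip_width: 29.2
```

{"name": "send_rows", "arguments": {"plan": [[0,0.0005,0,0,0,0,-1],[0,0.0005,0,0,0,0,-1],[0,0.0005,0,0,0,0,-1],[0,0.0005,0,0,0,0,-1],[0,0.0005,0,0,0,0,-1]]}}

```text
clock: 9.77
tool_pos: [585.2, -55.5, 163.6]
eef_rot: [-115.4, -6.1, 67.5]
ft_force: [-9.2, 0.8, 12.9]
grip_width: 29.3
```

```bash
python3 q.py
```

```text
t 9.7667 axial -11.179514851908188 lat [0.4111 0.4007 0.1635] tilt err deg 0.12172681831034152 F tool axes [ -1.414  -15.6687   2.2853] M tool [ 0.9056 -0.0474  0.6006] w 29.34238484833052
shift [-0.0005 -0.      0.0002] turn [0.0016 0.0008 0.0013] need rows 0.0 t 9.7667 F [-9.198   0.7689 12.9436] w 29.34238484833052
```

Steady at about 15 N. I'll hold 1.7 s more.

{"name": "send_rows", "arguments": {"plan": [[0,0.0005,0,0,0,0,-1],[0,0.0005,0,0,0,0,-1],[0,0.0005,0,0,0,0,-1],[0,0.0005,0,0,0,0,-1],[0,0.0005,0,0,0,0,-1]]}}

```text
clock: 10.18
tool_pos: [585.1, -55.5, 163.6]
eef_rot: [-115.5, -6.1, 67.6]
ft_force: [-8.9, 1.1, 12.6]
grip_width: 29.0
```

{"name": "send_rows", "arguments": {"plan": [[0,0.0005,0,0,0,0,-1],[0,0.0005,0,0,0,0,-1],[0,0.0005,0,0,0,0,-1],[0,0.0005,0,0,0,0,-1],[0,0.0005,0,0,0,0,-1]]}}

```text
clock: 10.6
tool_pos: [585.2, -55.5, 163.6]
eef_rot: [-115.5, -6.1, 67.6]
ft_force: [-8.6, 0.7, 12.8]
grip_width: 28.9
```

{"name": "send_rows", "arguments": {"plan": [[0,0.0005,0,0,0,0,-1],[0,0.0005,0,0,0,0,-1],[0,0.0005,0,0,0,0,-1],[0,0.0005,0,0,0,0,-1],[0,0.0005,0,0,0,0,-1]]}}

```text
clock: 11.02
tool_pos: [585.1, -55.6, 163.6]
eef_rot: [-115.5, -6.1, 67.6]
ft_force: [-9.6, 0.2, 12.5]
grip_width: 29.2
```

{"name": "send_rows", "arguments": {"plan": [[0,0.0005,0,0,0,0,-1],[0,0.0005,0,0,0,0,-1],[0,0.0005,0,0,0,0,-1],[0,0.0005,0,0,0,0,-1],[0,0.0005,0,0,0,0,-1]]}}

```text
clock: 11.43
tool_pos: [585.1, -55.5, 163.6]
eef_rot: [-115.5, -6.1, 67.6]
ft_force: [-9.1, 0.6, 12.7]
grip_width: 29.2
```

```bash
python3 -c "
exec(open('q.py').read())
s=snap('scene','s8');print(proj(s,C))"
```

```text
t 11.4333 axial -11.15790465170964 lat [0.447  0.3738 0.1831] tilt err deg 0.17719904876694217 F tool axes [ -1.5664 -15.3914   2.2053] M tool [0.7996 0.0062 0.6163] w 29.15960301791514
shift [-0.0005 -0.      0.0002] turn [0.0027 0.0016 0.0015] need rows 0.0 t 11.4333 F [-9.083   0.5781 12.7034] w 29.15960301791514
[441.4677 236.8703]
```

Held from 8.9 to 11.4 s. Back off along the axis, slowly over the 12 mm spring travel.

{"name": "send_rows", "arguments": {"plan": [[0,-0.003,0,0,0,0,-1],[0,-0.006,0,0,0,0,-1],[0,-0.009,0,0,0,0,-1],[0,-0.012,0,0,0,0,-1],[0,-0.015,0,0,0,0,-1]]}}

```text
clock: 11.9
tool_pos: [578.6, -54.4, 177.1]
eef_rot: [-115.5, -6.1, 67.6]
ft_force: [-1.3, -0.7, -0.5]
grip_width: 29.2
```

{"name": "send_rows", "arguments": {"plan": [[0,-0.006,0,0,0,0,-1],[0,-0.02,0,0,0,0,-1],[0,-0.04,0,0,0,0,-1],[0,-0.055,0,0,0,0,-1],[0,-0.06,0,0,0,0,-1]]}}

```text
clock: 12.32
tool_pos: [552.4, -49.8, 232.9]
eef_rot: [-115.6, -6.1, 67.6]
ft_force: [0.5, -0.0, -0.5]
grip_width: 29.4
```

```bash
python3 -c "
exec(open('q.py').read())
goal([458,150,215],down(66)); goal([461,362.8,140],down(66))
s=snap('scene','s9')
from station import bot
p=load('s8')
f=lambda t,a:cv2.resize(np.ascontiguousarray(t['image'][a[1]:a[1]+130,a[0]:a[0]+130,::-1]),(395,395))
cv2.imwrite('pics/m9.png',np.hstack([f(p,(375,160)),f(s,(375,130))]))
print('pred base',proj(s,T))"
```

```text
t 12.3167 axial 65.67561232848334 lat [0.922  0.2963 0.4178] tilt err deg 0.30048115286705057 F tool axes [ 0.1188  0.6661 -0.2246] M tool [0.251  0.0604 0.1092] w 29.35772681498389
shift [-0.0006 -0.      0.0006] turn [0.0048 0.0016 0.002 ] need rows 0.0 t 12.3167 F [ 0.519  -0.0282 -0.488 ] w 29.35772681498389
shift [ 0.1459 -0.0403  0.1619] turn [0.4453 0.0034 0.1111] need rows 5.3 t 12.3167 F [ 0.519  -0.0282 -0.488 ] w 29.35772681498389
shift [0.3347 0.012  0.2739] turn [0.4453 0.0034 0.1111] need rows 10.4 t 12.3167 F [ 0.519  -0.0282 -0.488 ] w 29.35772681498389
pred base [430.3973 200.3562]
```

View pics/m9.png

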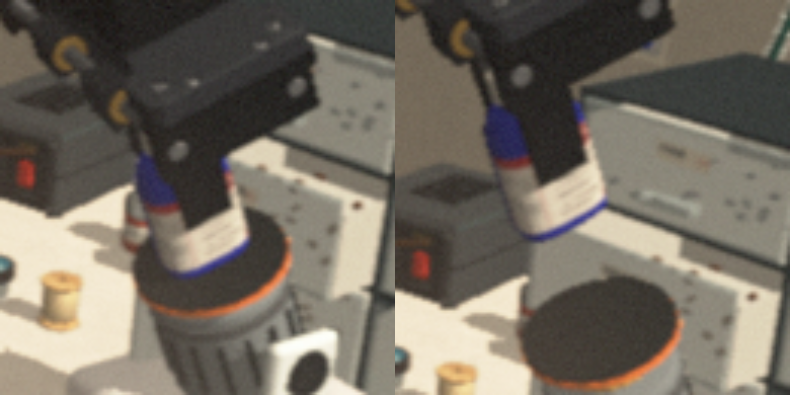

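The left half shows the bottle square on the depressed pad. The right half shows the pad sprung back and the bottle still straight in the jaws. Next, carry it to the coaster.

{"name": "send_rows", "arguments": {"plan": [[0.03,-0.01,0.032,0.09,0,0.022,-1],[0.06,-0.02,0.065,0.18,0,0.045,-1],[0.088,-0.03,0.097,0.27,0,0.067,-1],[0.117,-0.035,0.13,0.36,0,0.09,-1],[0.146,-0.04,0.162,0.445,0.003,0.111,-1]]}}

```text
clock: 12.78
tool_pos: [463.0, 139.3, 216.4]
eef_rot: [-89.9, 0.1, 66.0]
ft_force: [1.8, 0.1, -0.9]
grip_width: 29.2
```

```bash
python3 -c "
from h import *
goal([461,363,150],down(66))"
```

```text
shift [0.2037 0.0663 0.0925] turn [-0.0026  0.0005 -0.0015] need rows 5.6 t 12.7833 F [ 1.7621  0.0774 -0.8978] w 29.225356604801824
```

{"name": "send_rows", "arguments": {"plan": [[0.035,0,0.016,0,0,0,-1],[0.072,0,0.032,-0.001,0,0,-1],[0.108,0.01,0.049,-0.002,0,0,-1],[0.144,0.03,0.065,-0.002,0,0,-1],[0.18,0.045,0.082,-0.0026,0,-0.0015,-1]]}}

```text
clock: 13.2
tool_pos: [460.8, 335.9, 170.9]
eef_rot: [-90.0, 0.0, 66.0]
ft_force: [0.8, 0.1, -0.4]
grip_width: 29.2
```

```bash
python3 -c "
from h import *
goal([461,363,80],down(66))"
```

```text
shift [0.0249 0.0909 0.0109] turn [-0.0001  0.0006 -0.0002] need rows 2.3 t 13.2 F [ 0.7739  0.1336 -0.4479] w 29.20889439395279
```

{"name": "send_rows", "arguments": {"plan": [[0.015,0.01,0.006,0,0,0,-1],[0.025,0.03,0.011,0,0,0,-1],[0.025,0.06,0.011,0,0,0,-1],[0.025,0.085,0.011,0,0,0,-1],[0.025,0.091,0.011,0,0,0,-1]]}}

```text
clock: 13.62
tool_pos: [459.4, 362.6, 75.3]
eef_rot: [-89.8, 0.3, 66.1]
ft_force: [-0.3, -0.3, -1.6]
grip_width: 29.1
```

```bash
python3 -c "
from h import *
goal([461,363,51],down(66)); 
from station import bot; p=bot.read_state()['tool_pos']
s=snap('scene','s10'); w=snap('wrist','w10')
print('coaster',proj(s,[461,363,5]),proj(w,[461,363,5]),'base',proj(s,p-[0,0,44]),proj(w,p-[0,0,44]))
f=lambda t,x,y,W,H:cv2.resize(np.ascontiguousarray(t['image'][y:y+H,x:x+W,::-1]),(395,395))
cv2.imwrite('pics/m10.png',np.hstack([f(s,150,180,120,120),f(w,220,80,220,220)]))"
```

```text
shift [ 0.0012  0.0243 -0.0014] turn [-0.0035  0.0011 -0.0052] need rows 0.6 t 13.6167 F [-0.3297 -0.2677 -1.6132] w 29.13623623849822
coaster [213.3922 247.1652] [320.3294 253.5389] base [211.7842 234.9217] [318.5958 263.5697]
```

{"name": "send_rows", "arguments": {"plan": [[0.001,0.006,-0.001,-0.0035,0.001,-0.005,-1],[0.001,0.012,-0.001,-0.0035,0.001,-0.005,-1],[0.001,0.018,-0.001,-0.0035,0.001,-0.005,-1],[0.001,0.023,-0.001,-0.0035,0.001,-0.005,-1],[0.001,0.023,-0.001,-0.0035,0.001,-0.005,-1]]}}

```text
clock: 14.13
tool_pos: [461.6, 363.1, 54.7]
eef_rot: [-90.1, -0.1, 66.0]
ft_force: [-0.5, -0.0, -0.4]
grip_width: 29.4
```

```bash
python3 -c "
from h import *
goal([461,363,49],down(66)); w=snap('wrist','w11')
from station import bot; p=bot.read_state()['tool_pos']
# coaster seen now (part), as an unseen-picture check
for n in ('w10','w11'):
  w=load(n); i=cv2.cvtColor(w['image'],cv2.COLOR_RGB2HSV); m=cv2.inRange(i,(2,80,80),(14,200,255)); m[300:]=0;m[:,:150]=0;m[:,490:]=0
  m=cv2.morphologyEx(m,cv2.MORPH_OPEN,np.ones((3,3))); b=max(blobs(m),key=lambda b:b[0]); print(n,b[:2])
  a=np.radians(np.arange(180,360,30)); 
  h=max(cv2.findContours(m,0,1)[0],key=cv2.contourArea); h=cv2.convexHull(h)[:,0]; h=h[h[:,1]<225]
  P=np.array([onz(w,*q,5)[:2] for q in h]); A=np.c_[2*P,np.ones(len(P))]; c=np.linalg.lstsq(A,(P**2).sum(1),rcond=None)[0]; print('circle',c[:2],np.sqrt(c[2]+c[0]**2+c[1]**2),len(P))
"
```

```text
shift [-0.0004  0.0057  0.0005] turn [ 0.0012 -0.0007  0.0017] need rows 0.1 t 14.1333 F [-0.5157 -0.0275 -0.4216] w 29.362676326966188
w10 (np.int32(11627), array([243, 172, 160, 119], dtype=int32))
circle [461.3325 364.548 ] 54.312640266436425 25
w11 (np.int32(12920), array([232, 171, 177, 120], dtype=int32))
circle [461.1226 364.6039] 54.16934920748848 21
```

{"name": "send_rows", "arguments": {"plan": [[0,0.0015,0,0,0,0,-1],[0,0.003,0,0.001,0,0.002,-1],[0,0.0042,0,0.001,0,0.002,-1],[0,0.0048,0,0.001,0,0.002,-1],[0,0.005,0,0.001,0,0.002,-1]]}}

```text
clock: 14.6
tool_pos: [461.7, 363.2, 50.0]
eef_rot: [-90.0, 0.0, 66.0]
ft_force: [-0.5, -0.5, -0.5]
grip_width: 28.9
```

{"name": "send_rows", "arguments": {"plan": [[0,0.0003,0,0,0,0,-1],[0,0.0006,0,0,0,0,-1],[0,0.0006,0,0,0,0,-1]]}}

```text
clock: 14.85
tool_pos: [461.7, 363.3, 49.4]
eef_rot: [-90.0, 0.0, 66.0]
ft_force: [0.2, -0.2, -1.3]
grip_width: 29.0
```

```bash
python3 -c "
from h import *
goal([461,363,49],down(66))"
```

```text
shift [-0.0005  0.0004  0.0006] turn [ 0.0004 -0.0006 -0.0001] need rows 0.0 t 14.85 F [ 0.2153 -0.2279 -1.3374] w 29.021302108493668
```

Step down until a force appears.

{"name": "send_rows", "arguments": {"plan": [[0,0.0004,0,0,0,0,-1],[0,0.0008,0,0,0,0,-1],[0,0.0008,0,0,0,0,-1]]}}

```text
clock: 15.1
tool_pos: [461.7, 363.3, 48.8]
eef_rot: [-90.0, -0.0, 66.0]
ft_force: [-0.6, 0.9, 2.4]
grip_width: 29.2
```

{"name": "send_rows", "arguments": {"plan": [[0,0.0003,0,0,0,0,-1],[0,0.0005,0,0,0,0,-1],[0,0.0005,0,0,0,0,-1]]}}

```text
clock: 15.35
tool_pos: [461.7, 363.3, 48.8]
eef_rot: [-90.0, -0.0, 66.0]
ft_force: [-2.0, -1.6, 6.6]
grip_width: 28.7
```

Contact is made. Open the jaws part way, then back straight up.

{"name": "send_rows", "arguments": {"plan": [[0,0,0,0,0,0,-0.3],[0,0,0,0,0,0,-0.2],[0,0,0,0,0,0,0],[0,0,0,0,0,0,0.2],[0,0,0,0,0,0,0.3]]}}

```text
clock: 15.77
tool_pos: [461.7, 363.3, 48.7]
eef_rot: [-90.0, -0.0, 66.0]
ft_force: [-0.7, -0.2, 0.2]
grip_width: 53.1
```

{"name": "send_rows", "arguments": {"plan": [[0,0,0,0,0,0,0.3],[0,0,0,0,0,0,0.3],[0,0,0,0,0,0,0.3],[0,-0.005,0,0,0,0,0.3],[0,-0.015,0,0,0,0,0.3]]}}

```text
clock: 16.18
tool_pos: [461.3, 363.1, 63.4]
eef_rot: [-90.0, 0.1, 66.0]
ft_force: [-0.6, -0.3, -0.1]
grip_width: 61.8
```

{"name": "send_rows", "arguments": {"plan": [[0,-0.02,0,0,0,0,0.3],[0,-0.05,0,0,0,0,0.3],[0,-0.08,0,0,0,0,0.3],[0,-0.11,0,0,0,0,0.3],[0,-0.15,0,0,0,0,0.3]]}}

```text
clock: 16.6
tool_pos: [460.7, 362.7, 214.5]
eef_rot: [-89.9, 0.2, 66.0]
ft_force: [-0.3, -0.5, 0.5]
grip_width: 61.7
```

{"name": "send_rows", "arguments": {"plan": [[0,0,0,0,0,0,0.3],[0,0,-0.04,0,0,0,0.3],[0,0,-0.08,0,0,0,0.3],[0,0,-0.1,0,0,0,0.3],[0,0,-0.1,0,0,0,0.3]]}}

```text
clock: 17.02
tool_pos: [555.2, 320.1, 214.9]
eef_rot: [-90.0, 0.1, 65.8]
ft_force: [0.2, 0.4, 0.2]
grip_width: 62.0
```

```bash
python3 -c "
from h import *
w=snap('wrist','w12'); s=snap('scene','s12'); t=snap('top','t12')
from station import bot; st=bot.read_state(); print(st['clock'],st['ft_force'],st['grip_width'])
for n,d,ref in (('top',t,'top0'),('wrist',w,None)):
  i=cv2.cvtColor(d['image'],cv2.COLOR_RGB2HSV); u,v=proj(d,[461.7,363.3,86]).astype(int); print(n,(u,v))
  m=np.zeros((482,642),np.uint8); cv2.floodFill(np.ascontiguousarray(d['image']),m,(int(u),int(v)),0,(30,)*3,(30,)*3,4|cv2.FLOODFILL_MASK_ONLY|cv2.FLOODFILL_FIXED_RANGE|(255<<8)); b=blobs(m[1:-1,1:-1],5)[0]; print('cap',d['image'][v,u],b,onz(d,*b[2],86))
  bl=cv2.inRange(i,(105,45,10),(145,255,255)); k=np.zeros_like(bl); cv2.circle(k,(int(u),int(v)),30 if n=='top' else 80,255,-1); print('blue',[(b[0],b[1]) for b in blobs(bl&k,20)])
# scene: body outline vs prediction
print('scene pred base/cap',proj(s,[461.7,363.3,5]),proj(s,[461.7,363.3,86]))
i=cv2.cvtColor(s['image'],cv2.COLOR_RGB2HSV); m=cv2.inRange(i,(110,60,10),(140,255,255)); k=np.zeros_like(m); k[195:265,180:245]=255; print([(b[0],b[1],b[2]) for b in blobs(m&k,8)])
# glue bottles: change since start in scene
d=np.abs(s['image'].astype(int)-load('scene0')['image']).max(2)
print('diff glue',(d[220:290,310:355]>40).sum(),'yellow',(d[225:278,250:272]>40).sum(),'pad',(d[215:300,415:475]>40).sum(),'coaster/bottle',(d[195:265,180:245]>40).sum())
"
```

```text
17.1667 [ 0.3888 -0.03   -0.7188] 61.53980216940817
top (np.int64(200), np.int64(288))
cap [51 39 31] (np.int32(54881), array([  0, 118, 285, 362], dtype=int32), array([140.1852, 324.5454])) [395.8506 476.6959  86.    ]
blue [(np.int32(62), array([207, 284,   8,  13], dtype=int32))]
wrist (np.int64(320), np.int64(102))
cap [236 235 215] (np.int32(753), array([306,  86,  30,  32], dtype=int32), array([320.502 , 101.0916])) [461.0261 363.8015  86.    ]
blue [(np.int32(640), array([304,  81,  34,  52], dtype=int32))]
scene pred base/cap [213.6365 247.02  ] [210.6197 207.6485]
[(np.int32(211), array([201, 215,  21,  13], dtype=int32), array([211.128 , 221.4265])), (np.int32(33), array([204, 247,  19,   3], dtype=int32), array([212.303 , 248.1212]))]
diff glue 4 yellow 228 pad 0 coaster/bottle 1140
```

```bash
python3 -c "
from h import *
for n in('scene0','s12','w2','w12'):
  s=load(n); i=cv2.cvtColor(s['image'],cv2.COLOR_RGB2HSV); m=cv2.inRange(i,(22,140,80),(34,255,255)); u,v=proj(s,[478,222,45]).astype(int); k=np.zeros_like(m); cv2.circle(k,(int(u),int(v)),45,255,-1); b=max(blobs(m&k,20),key=lambda b:b[0]); print(n,b,onz(s,*b[2],50))
from station import bot; print(bot.finish_job(), bot.read_state()['clock'])
"
```

```text
scene0 (np.int32(542), array([252, 228,  21,  47], dtype=int32), array([260.4336, 249.1753])) [473.7389 217.9913  50.    ]
s12 (np.int32(781), array([252, 228,  21,  47], dtype=int32), array([262.5839, 253.2484])) [467.4462 202.2344  50.    ]
w2 (np.int32(499), array([399, 110,  28,  35], dtype=int32), array([411.4188, 127.2745])) [483.2046 227.5205  50.    ]
w12 (np.int32(515), array([168, 184,  27,  31], dtype=int32), array([182.4252, 197.4   ])) [480.6913 215.79    50.    ]
the job is handed in; nothing more can be done
the job is handed in; nothing more can be done
```

I gripped the blue bottle across its 30 mm sides and pressed its base onto the mixer pad. I then carried it to the cork coaster, set it down and let go. The job was handed in at about 17 s of the 58 s allowed.

- **Press:** The pad touched about where the images put it. The spring force rose to about 9 N, then to about 16 N over the last 0.7 mm, which I took as the stop. I held it there at about 15 N from 8.9 to 11.4 s. The arm stayed within about 0.7 mm and 0.2° of my image-based estimate of the pad's axis; that estimate itself is good to only 1–2 mm and about 1°. The scene picture before I moved away showed the pad sprung back.
- **Placing:** I lowered the bottle until it touched at about 6 N and opened the jaws. The last wrist image puts the cap centre at (461.0, 363.8). The coaster centre measured about (461, 363 to 364.6), so the bottle is about 1 mm off. In the scene view it stands where an upright bottle should.
- **Bystanders:** The area around the two glue bottles looks the same before and after, and so does the mixer pad.

**Checks that failed or disagreed:**
- The final check in the top view failed, because the arm blocked the cap.
- The picture limit stopped me viewing the scene during and after the placing, so those checks are numbers only.
- The area around the yellow bottle did change. Its outline box in the scene view is identical before and after, so I put this down to the blue bottle's shadow moving away. The two wrist positions for it differ by about 12 mm. Those came from a partial colour mask, so I did not trust them.
- The cameras disagreed with each other by about 2 to 4 mm on the bottle and coaster.

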